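# Slide the ring mould between jar and bowl into its bay

### The arm

A 7-joint arm with a two-finger parallel gripper is mounted at the origin on the work surface. World frame = base frame: x ahead of the robot, y to its left, z up, the work surface at z = 0. Lengths are in mm, angles in rad, forces in N, time in s.
With the tool pointing down it reaches from about 400 to 875 mm from the base axis. Payload 4.4 kg.
Tool frame: the origin (TCP) lies on the centre line of the jaws, within the pads' length; the fingertips stand 25 mm ahead of it and the grasp point (between the pads) lies 6 mm ahead of it; x points along the fingers, y is the direction in which the jaws open and shut, and the axes are right-handed (so a half turn about x gives the same grasp; the last joint's range is limited). The gripper opens to 85 mm and grips with 20 to 120 N. Pads are 22 mm wide; open, the fingers measure 114 mm over their backs; the gripper's body (76 mm by 85 mm) begins 54 mm behind the grasp point. The pads swing forward as they close: fully open they stand 13 mm farther back than shut.
Start: joints at [1.147, 0.628, 0.038, 1.517, -0.027, 0.996, -0.02], TCP at [227.666, -608.839, 256.313] pointing down, gripper open.
Joint ranges: [-3.06, 3.06], [-0.37, 2.12], [-1.25, 1.32], [0.18, 2.47], [-1.1, 4.24], [0.23, 1.98], [-2.94, 2.94]. Speed limits (rad/s): [2.57, 2.57, 3.14, 3.14, 3.14, 3.14, 3.14].

### API

Orientations are given as [roll, pitch, yaw] about the fixed x, y, z axes, in that order (R = Rz(yaw) Ry(pitch) Rx(roll)).
In Python, from cell import * gives the robot as it stands. The module is installed in compiled form; this text tells all that it offers.
- The arm moves only by the tool jog_arm, never from a script. Its argument "series" is a list of rows, each a list of 3 entries, a list of its own where there are three numbers: the turn, a rotation vector about the tool's x, y, z in degrees, then the shift along the tool's x, y, z in mm, then the gripper's target within -1 to 1 (shut at 1, half-way at 0, fully open at -1). In form: [[[rx, ry, rz], [dx, dy, dz], hand], ...]. A call has 1 to 8 rows; each row shifts and turns the commanded pose from where the row before left it, along the tool's axes as they then stand; what a row does not reach is not made up. A row lasts 1/8 s, in which the tool goes at most 62.5 mm and 10.7 degrees, less where a joint would pass 70% of its speed; a pose out of reach is approached as far as the arm can. A call is refused whole if a number of a shift passes 62.5 or a number of a turn 10.7, either way. A call with a gripper value outside its range is refused whole. The fingers move at their own pace and stop on an object; the grip force is fixed at half the most. Time passes only in rows, so rows that do not move let the fingers close. It gives the time, the measured TCP pose, the force and the opening at its end, in the units of the state.
- read_state(): the state, without advancing time (a new reading comes with each control period).
- get_image(name): name is "scene" or "top" or "wrist"; returns a dict with "img" (384x512x3 uint8, red, green, blue), "range_z" (384x512 float32, mm along the optical axis (not along the pixel's ray), 0 where there is no reading), "fovy" (degrees; the focal length in pixels is half the picture's height over the tangent of half this angle, whatever the lens; pixels are square), "cx", "cy" (the principal point, pixels), "cam_to_world" (4x4, takes a point from camera to world coordinates). Camera axes: x right, y up, looking along -z (the intrinsics and any distortion apply to the point x, -y, -z); pixel columns grow to the right and rows downward; lengths in mm; the calibration is good to about 2 mm. The wrist camera is an equidistant fisheye: a pixel r from the principal point sees the ray r / f radians off the axis. A picture is of the moment at which its call begins.
- finish_job(): hands the job in, once; it reports no verdict.
The state is a dict: "clock": time; "qpos": joint angles; "qd": joint speeds; "tau": joint torques, N m; "eef_pos": TCP position; "tool_rot": TCP orientation; "force": force on the tool from outside, world axes, zero at the start; "torque": the same for the moment, N m; "width": finger opening in mm.
Only numpy, scipy, OpenCV 4.12 (cv2) and the standard library are available. Lean on these libraries where they do the work, as an engineer would, in place of code of your own. Each camera call takes 0.05 s, during which the arm holds its last target. There are 200 camera calls.

### The job

With the fingertips, gently push the large steel ring mould along the table through the narrow gap between the glass jar and the terracotta bowl, then on into the three-sided wooden bay until it rests against the bay's back rail. Keep it flat on the table all the way, without pinching or lifting it, and do not take it round the jar or the bowl or ram either of them. Leave the small ring and the spatula where they lie.

Things in the scene. Friction and masses are not known exactly. Their poses are not given: they have to be found in the camera images.
- mould: The large steel ring mould itself; origin at the centre of its underside, z up its axis. See mould_center.
- mould_center (a point): Centre, half-way up (22.5 mm above the table), of the large steel ring mould: a loose upright ring lying flat, open at top and bottom, outer diameter 100 mm, inner diameter 93 mm, 45 mm high, about 0.25 kg (varies). It slides on the bare table; closed fingertips fit inside it. It starts on the robot's right (-y) of the gap.
- gap (a point): Point on the table midway in the gap between jar and bowl; z up, its x axis points from the jar to the bowl, its y axis is the way through the gap, pointing from the mould's side to the bay's side. The gap is 108 mm wide at its narrowest, on this point (the mould has 4 mm to spare each side).
- jar: Squat glass jar with clip-on lid, looks greyish, round, full and heavy, 100 mm diameter, 71 mm high with its wire; fixed, does not move. Origin at the centre of its underside; its x axis points to the bowl, the wire clip is on its -x side and sticks out 8 mm. The gap point lies 104 mm along +x.
- bowl: Straight-sided heavy terracotta bowl with walnuts, round, 130 mm diameter, 55 mm high; fixed, does not move. Origin at the centre of its underside, 223 mm from the jar's along the jar's x axis.
- bay_back (a point): Point at table level under the middle of the inner face of the back rail of the wooden bay, a fixed three-sided beech frame without floor. y axis points from the open mouth to the back rail, x along the back rail, z up. Rails 12 mm thick and 20 mm high; inside 130 mm wide (65 mm either side of this point) and 100 mm deep (mouth at y = -100 mm). The mould rests against the back rail when its centre is at y = -50 mm.
- small_ring: Small steel ring, bystander, loose: 60 mm diameter, 35 mm high. Origin at the centre of its underside.
- spatula: Yellow silicone spatula, bystander, loose, about 200 mm long, lying flat on the table on the robot's left, beyond the bay. Origin on the table under its middle, its x axis along its length.
- rack: Bystander, fixed: wooden peg rack with three beech rolling pins, on the robot's right beyond the mould; about 400 mm along its x, 150 mm along its y, 260 mm high. Origin at the centre of its underside.
Not all that is in view belongs to the job. What is shaped like the mould but green or pink is not meant.

How it is judged:
By the outcome, as a careful person would: the job done as asked, in the order asked, and still so for the second after the job is handed in, with the robot touching nothing.
It also fails if it takes over 72 s, if anything falls off the work surface, if the arm or the gripper's body presses on something with over 40 N, if the wrist force passes 120 N, or if a joint passes its speed limit or range.

## Working session

There is one attempt and no reset: what is moved stays moved. The work goes in short steps, Python scripts to look and compute and a tool call to move; the robot and the scene stay as the last step left them, time stands still between calls to the robot, and variables do not carry over. Pictures are saved under pics/ and viewed, about 8 in all and at most 12, crops included, and the job is handed in when it is done.

Besides the shell and the picture viewer there is one more tool, called after "Request:" by a JSON object that holds its "name" and its "arguments". jog_arm: Moves the arm, as the interface text tells. Its arguments: {"type":"object","properties":{"series":{"type":"array"}},"required":["series"]}

```bash
mkdir -p pics; cat > h.py <<'E'
from cell import *
import numpy as np, cv2
def snap(n,f=None):
    d=get_image(n)
    if f: cv2.imwrite('pics/'+f,cv2.cvtColor(d['img'],cv2.COLOR_RGB2BGR))
    return d
def cloud(d):
    h,w=d['range_z'].shape; f=h/2/np.tan(np.radians(d['fovy'])/2)
    v,u=np.mgrid[:h,:w]; z=d['range_z']
    P=np.stack([(u-d['cx'])/f*z,-(v-d['cy'])/f*z,-z,np.ones_like(z)],-1)
    return (P@np.array(d['cam_to_world']).T)[...,:3]
E
python3 - <<'E'
from h import *
s=read_state();print(s['clock'],s['eef_pos'],s['tool_rot'],s['width'],s['force'])
for n in('top','scene'):
    d=snap(n,n+'0.png');np.savez(n+'0.npz',P=cloud(d),img=d['img']);print(n,d['fovy'],d['cx'],d['cy'],np.round(d['cam_to_world'],2).tolist())
E
```

```text
0.0 [ 227.47046538 -608.28845208  255.40816537] [-1.56158141  1.56892842  1.93780475] 85.40162244304751 [-0.54615811 -0.50010994 -0.38723617]
top 48.39512387968368 256.8477710865682 195.26643557984337 [[-0.03, 0.99, -0.14, 312.68], [-1.0, -0.03, -0.02, -45.85], [-0.02, 0.14, 0.99, 1522.85], [0.0, 0.0, 0.0, 1.0]]
scene 51.11443147595187 259.7348400866478 187.50595035325904 [[0.71, -0.41, 0.57, 1244.64], [0.7, 0.41, -0.58, -748.56], [0.01, 0.81, 0.58, 776.43], [0.0, 0.0, 0.0, 1.0]]
```

View pics/top0.png

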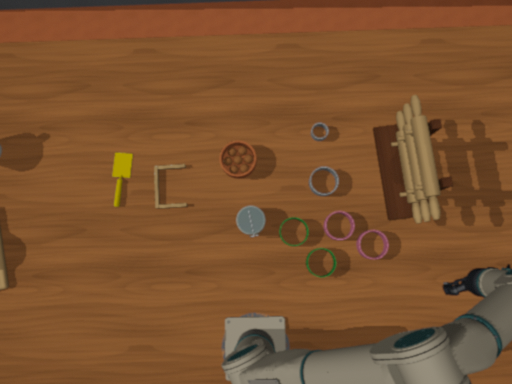

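View pics/scene0.png

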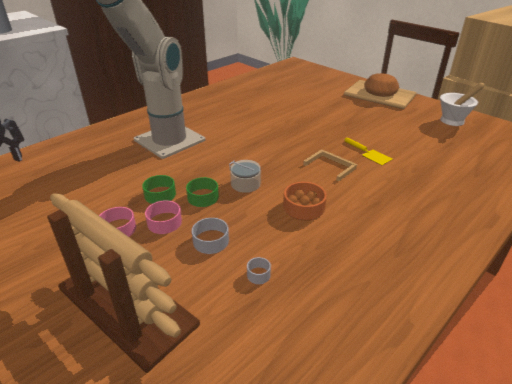

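The top view shows the mould at (324,181), small ring at (320,131), bowl at (238,159), jar at (251,220) and bay at x 156–187, y 166–207. The scene view agrees. The green and pink rings are decoys.

```bash
python3 - <<'E'
from h import *
from scipy.optimize import least_squares
P=np.load('top0.npz')['P']
print('table z',[P[r,c].round(1).tolist() for r,c in((100,280),(250,200),(187,210))])
def fit(c,r,h,R,win,zlo):
    Q=P[r-win:r+win,c-win:c+win].reshape(-1,3);q=Q[(Q[:,2]>zlo)&(Q[:,2]<h+12)]
    if R[0]: 
        f=lambda p:np.hypot(*(q[:,:2]-p).T)-R[1]
        s=least_squares(f,np.median(q[:,:2],0),loss='soft_l1',f_scale=2); c=s.x
    d=np.hypot(*(q[:,:2]-c).T)
    print(c.round(1),len(q),'z',np.percentile(q[:,2],[5,50,95]).round(1),'r',np.percentile(d,[5,50,95]).round(1),'mid',((q.min(0)+q.max(0))/2).round(1),'ext',np.ptp(q,0).round(1))
fit(324,181,45,(1,48),21,30)
fit(320,131,35,(1,28),14,22)
fit(238,159,55,(1,60),24,40)
fit(251,220,71,(1,40),22,50)
Q=P[155:218,146:196].reshape(-1,3);q=Q[(Q[:,2]>10)&(Q[:,2]<40)]
print(len(q),q[:,2].mean()); m=cv2.minAreaRect(q[:,:2].astype(np.float32));print(m,cv2.boxPoints(m))
img=np.load('top0.npz')['img'][120:250,140:360,::-1]
cv2.imwrite('pics/crop0.png',cv2.resize(img,None,fx=3.6,fy=3.6,interpolation=cv2.INTER_CUBIC))
E
```

```text
table z [[883.6, -116.6, -3.9], [337.5, 185.0, 3.1], [562.9, 147.6, -1.4]]
[ 566.8 -255.8] 122 z [32.1 42.4 48.5] r [46.2 47.9 49.9] mid [ 567.1 -256.    42.1] ext [97.  98.9 24.1]
[ 749.9 -250.8] 72 z [22.9 30.7 38.5] r [26.3 28.3 30.2] mid [ 750.7 -250.6   31.1] ext [59.5 58.3 17.7]
[653.  44.] 317 z [40.5 51.3 58.2] r [10.6 60.3 64.5] mid [653.5  44.5  51.8] ext [129.1 127.5  23.6]
[433.5   3. ] 669 z [60.5 66.2 71.8] r [10.9 35.2 48.6] mid [430.5   3.8  64.2] ext [103.3  97.1  28.3]
351 17.869135707675863
((569.2823486328125, 281.93194580078125), (155.271728515625, 130.68719482421875), 2.1959846019744873) [[489.19965 344.25272]
 [494.20734 213.6615 ]
 [649.36505 219.61118]
 [644.35736 350.2024 ]]
```

View pics/crop0.png

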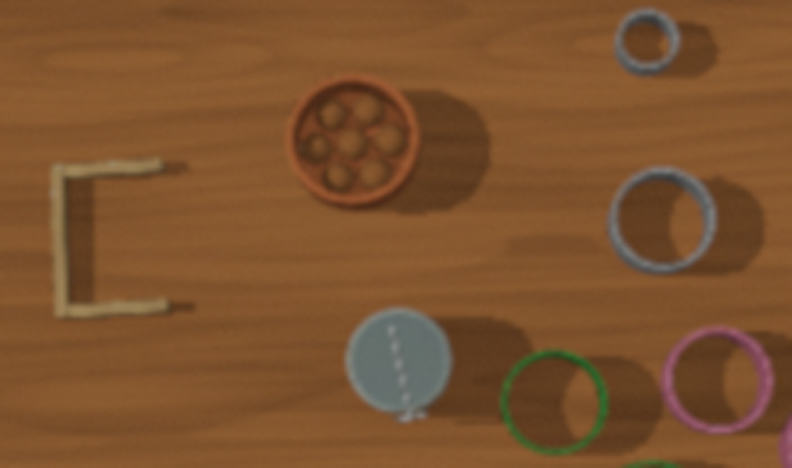

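The crop shows the bay arms ending near (163,165) and (168,307), with the back rail at x≈58. The jar–bowl distance measures 223 mm, as it should. Next I work out the tool axes and the approach.

```bash
cat >> h.py <<'E'
from scipy.spatial.transform import Rotation as Ro
def tool(s=None):
    s=s or read_state(); return np.array(s['eef_pos']),Ro.from_euler('xyz',s['tool_rot']).as_matrix()
def to(goal):
    "shift in tool axes to reach world goal"
    p,R=tool(); return (R.T@(np.array(goal)-p)).round(1)
E
python3 - <<'E'
from h import *
p,R=tool();print(p,R.round(3));print(to([567,-256,200]))
E
```

```text
[ 227.48819746 -608.31278536  255.45131322] [[-0.001  0.35  -0.937]
 [ 0.002 -0.937 -0.35 ]
 [-1.    -0.002  0.   ]]
[  55.8 -211.  -441.4]
```

Request:
{"name": "jog_arm", "arguments": {"series": [[[0,0,0],[0,-40,-30],1],[[0,0,0],[0,-45,-36],1],[[0,0,0],[0,-45,-36],1],[[0,0,0],[0,-45,-36],1],[[0,0,0],[0,-36,-45],1],[[0,0,0],[10,0,-55],1],[[0,0,0],[20,0,-55],1],[[0,0,0],[10,0,-50],1]]}}

```text
clock: 1.1
eef_pos: [476.3, -289.7, 215.2]
tool_rot: [-0.952, 1.569, 2.548]
force: [-0.2, -1.3, 1.0]
width: -0.3
```

Request:
{"name": "jog_arm", "arguments": {"series": [[[3,0,0],[0,0,-50],1],[[5,0,0],[0,0,-40],1],[[4,0,0],[0,0,0],1],[[0,0,0],[0,0,0],1]]}}

```text
clock: 1.6
eef_pos: [559.9, -261.1, 215.6]
tool_rot: [-0.259, 1.569, 3.033]
force: [-1.7, -0.4, 1.0]
width: -0.3
```

```bash
python3 - <<'E'
from h import *
d=snap('wrist','w1.png');p,R=tool();print(p,R.round(3).tolist(),read_state()['force'],read_state()['width'],d['fovy'],d['cx'],d['cy'],np.round(d['cam_to_world'],3).tolist());print(to([567,-256,200]))
E
```

```text
[ 559.49859386 -261.59547683  215.86540229] [[-0.001, 0.149, -0.989], [-0.0, -0.989, -0.149], [-1.0, -0.0, 0.001]] [-0.46793629 -0.00239373 -0.55165446] -0.469162942081991 65.70646984690485 253.32646771440488 193.48455074157525 [[0.149, 0.955, 0.257, 623.256], [-0.989, 0.144, 0.038, -250.149], [-0.0, -0.259, 0.966, 332.75], [0.0, 0.0, 0.0, 1.0]]
[15.9 -4.4 -8.3]
```

View pics/w1.png

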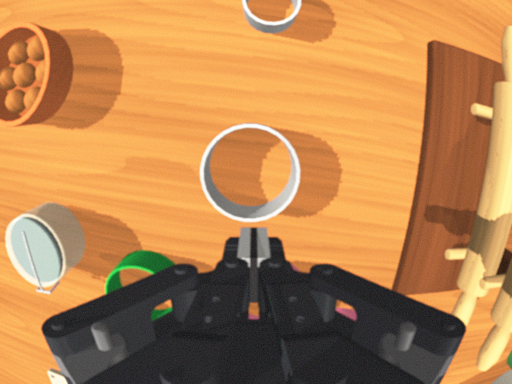

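The wrist view shows the mould rim spanning x 201–300 and y 124–220. The jar and bowl are partly in view on the left. I refine the mould, jar and bowl from this depth image.

```bash
cat >> h.py <<'E'
def fcloud(d):
    h,w=d['range_z'].shape; f=h/2/np.tan(np.radians(d['fovy'])/2)
    v,u=np.mgrid[:h,:w]; x=(u-d['cx'])/f;y=(v-d['cy'])/f;r=np.hypot(x,y)+1e-9;k=np.tan(r)/r;z=d['range_z']
    return (np.stack([x*k*z,-y*k*z,-z,np.ones_like(z)],-1)@np.array(d['cam_to_world']).T)[...,:3]
from scipy.optimize import least_squares
def circ(q,R,c0):
    s=least_squares(lambda p:np.hypot(*(q[:,:2]-p).T)-R,c0,loss='soft_l1',f_scale=1.5);r=np.hypot(*(q[:,:2]-s.x).T)
    return s.x.round(1),len(q),np.percentile(r,[5,25,50,75,95]).round(1)
def sel(P,c,rad,zlo,zhi,rmin=0):
    q=P.reshape(-1,3);d=np.hypot(*(q[:,:2]-c).T);return q[(d<rad)&(d>rmin)&(q[:,2]>zlo)&(q[:,2]<zhi)]
E
python3 - <<'E'
from h import *
d=snap('wrist');P=fcloud(d)
print('table',P[100,170].round(1),P[300,370].round(1))
q=sel(P,(567,-256),60,40,52);print('mould top',circ(q,48.2,(567,-256)),q[:,2].mean())
q=sel(P,(567,-256),70,8,38);print('mould wall',circ(q,48.2,(567,-256)))
for n,c,R,z in(('bowl',(653,44),65,(10,45)),('jar',(433.5,3.4),50,(10,55))):
    q=sel(P,c,R+12,*z,rmin=R-12);
    if len(q)>20:print(n,circ(q,R,c))
E
```

```text
table [ 6.287e+02 -1.542e+02 -3.000e-01] [ 575.5 -294.1  261.4]
mould top (array([ 566. , -254.9]), 1149, array([46.3, 46.9, 47.7, 48.6, 49.6])) 44.00529574516867
mould wall (array([ 567.8, -254.9]), 1125, array([45.4, 47.2, 47.9, 48.3, 48.7]))
bowl (array([651.8,  45.4]), 2288, array([57.2, 58.7, 63.9, 64.5, 65.3]))
jar (array([432.9,   5.7]), 1667, array([48.5, 49.6, 50. , 50.4, 51.1]))
```

Request:
{"name": "jog_arm", "arguments": {"series": [[[0,0,0],[20,-5.5,-8],1],[[0,0,0],[30,0,0],1],[[0,0,0],[40,0,0],1],[[0,0,0],[40,0,0],1],[[0,0,0],[30,0,0],1],[[0,0,0],[18,0,0],1],[[0,0,0],[0,0,0],1]]}}

```text
clock: 2.58
eef_pos: [566.2, -254.3, 36.7]
tool_rot: [-0.639, 1.568, 2.651]
force: [0.0, 0.4, 0.1]
width: -0.4
```

```bash
python3 - <<'E'
from h import *
d=snap('wrist');P=fcloud(d);p,R=tool();print(p)
q=sel(P,(567,-256),60,40,52);print('mould top',circ(q,48.2,(567,-256)),q[:,2].mean())
for n,c,R,z in(('bowl',(653,44),65,(10,45)),('jar',(433.5,3.4),50,(10,55))):
    q=sel(P,c,R+12,*z,rmin=R-12);
    if len(q)>20:print(n,circ(q,R,c))
E
```

```text
[ 567.10913247 -254.79050481   38.03935908]
mould top (array([ 565.1, -255.4]), 4487, array([ 7.3, 46.5, 47.8, 49. , 50.2])) 44.57319413262246
jar (array([433.3,   5.4]), 172, array([49. , 49.6, 50. , 50.4, 50.9]))
```

Request:
{"name": "jog_arm", "arguments": {"series": [[[-1.5,0,0],[0,-12,0],1],[[0,0,0],[0,-12,0],1],[[0,0,0],[0,-5,0],1],[[0,0,0],[0,-5,0],1],[[0,0,0],[0,-8,-1],1],[[0,0,0],[0,-10,-1],1],[[0,0,0],[0,-12,-1.5],1],[[0,0,0],[0,-12,-1.5],1]]}}

```text
clock: 3.62
eef_pos: [559.1, -178.1, 38.3]
tool_rot: [-1.202, 1.571, 2.114]
force: [-0.0, -2.7, 2.0]
width: 0.3
```

```bash
cat >> h.py <<'E'
def report(g):
    d=snap('wrist');P=fcloud(d);p,R=tool();s=read_state();print('tcp',p.round(1),'f',np.round(s['force'],1),'-y',(-R[:2,1]).round(3),'x',R[:,0].round(3))
    q=sel(P,g,60,40,50,rmin=40);m=circ(q,48.2,g);q=sel(P,m[0],53,40,50,rmin=43);m=circ(q,48.2,m[0]);print('mould',m)
    print('off',(R.T@np.r_[m[0]-p[:2],0]).round(1))
    for n,c,Rr,z in(('bowl',(653,44),65,(10,45)),('jar',(433.5,3.4),50,(10,55))):
        q=sel(P,c,Rr+5,*z,rmin=Rr-3)
        if len(q)>80:print(n,circ(q,Rr,c))
    return d,P,m[0]
E
python3 - <<'E'
from h import *
report(np.array([562,-220]))
E
```

```text
tcp [ 559.  -175.4   38.1] f [-0.4  0.5  0.9] -y [-0.176  0.984] x [-0.001  0.002 -1.   ]
mould (array([ 562.2, -208.3]), 3422, array([46.4, 47.1, 48. , 49. , 49.8]))
off [-0.1 33.   2.7]
bowl (array([652.5,  45.9]), 1966, array([64. , 64.5, 65. , 65.5, 66.1]))
jar (array([432.9,   5.4]), 3154, array([49. , 49.5, 50. , 50.4, 51.2]))
```

Request:
{"name": "jog_arm", "arguments": {"series": [[[0,0,0],[0,-8,-1.5],1],[[0,0,0],[0,-12,-2.5],1],[[0,0,0],[0,-14,-2.5],1],[[0,0,0],[0,-14,-2.5],1],[[0,0,0],[0,-14,-2.5],1],[[0,0,0],[0,-14,-1.5],1],[[0,0,0],[0,-12,-1],1],[[0,0,0],[0,-8,0],1]]}}

```text
clock: 4.68
eef_pos: [556.2, -81.1, 38.3]
tool_rot: [-1.543, 1.571, 1.774]
force: [0.2, -1.2, -0.7]
width: 0.0
```

```bash
cat >> h.py <<'E'
def gapc(m,J=np.array([433,5.4]),B=np.array([652.3,45.6])):
    u=(B-J)/np.linalg.norm(B-J);g=J+104*u;v=np.array([-u[1],u[0]]);print('gap axes: lateral(+bowl)',((m-g)@u).round(1),'along',((m-g)@v).round(1),'dJ',(np.hypot(*(m-J))-100).round(1),'dB',(np.hypot(*(m-B))-115).round(1))
E
python3 - <<'E'
from h import *
_,_,m=report(np.array([558,-112]));gapc(m)
E
```

```text
tcp [556.  -80.   38.3] f [-0.3  0.8 -0.4] -y [-0.175  0.985] x [-0.001  0.001 -1.   ]
mould (array([ 559.7, -111.2]), 3383, array([46.3, 47.1, 48. , 49. , 49.8]))
off [-0.  31.4  1.8]
bowl (array([652.4,  46.1]), 4473, array([64.5, 64.8, 65. , 65.2, 65.5]))
jar (array([432.6,   4.2]), 140, array([48.2, 49.4, 50.2, 50.6, 51.1]))
gap axes: lateral(+bowl) -0.4 along -137.5 dJ 72.2 dB 67.1
```

Request:
{"name": "jog_arm", "arguments": {"series": [[[0,0,0],[0,-8,0],1],[[0,0,0],[0,-12,0.3],1],[[0,0,0],[0,-14,0.3],1],[[0,0,0],[0,-14,0.2],1],[[0,0,0],[0,-14,0.2],1],[[0,0,0],[0,-12,0],1],[[0,0,0],[0,-10,0],1],[[0,0,0],[0,-4,0],1]]}}

```text
clock: 5.72
eef_pos: [539.9, 5.1, 38.3]
tool_rot: [-1.59, 1.571, 1.727]
force: [0.1, -1.1, 0.1]
width: -0.2
```

```bash
python3 - <<'E'
from h import *
d,_,m=report(np.array([544,-25]));gapc(m)
cv2.imwrite('pics/w2.png',d['img'][...,::-1])
E
```

```text
tcp [539.9   5.4  38.3] f [ 0.  -0.8  0.3] -y [-0.175  0.985] x [-0.  0. -1.]
mould (array([543.4, -25. ]), 3405, array([46.3, 47.1, 48. , 49. , 49.8]))
off [-0.  30.6  1.8]
gap axes: lateral(+bowl) -0.9 along -49.8 dJ 14.5 dB 14.8
```

View pics/w2.png

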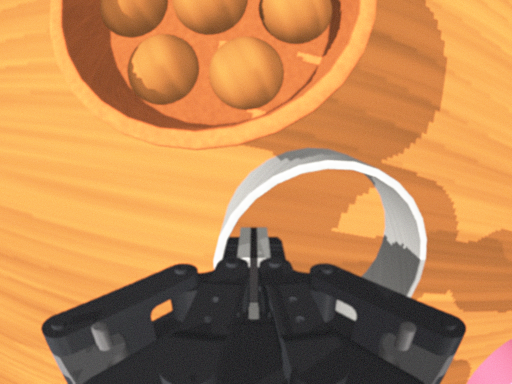

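The view shows the mould rim from x≈215 to 427 with the fingertips inside it, and the bowl ahead at the top. I check the bowl and mould against each other in this same image before the narrow part.

```bash
python3 - <<'E'
from h import *
d=snap('wrist');P=fcloud(d)
B=np.array([652.3,45.6]);M=np.array([543.4,-25.])
q=sel(P,B,70,50,60,rmin=55);print('bowl rim',q[:,2].mean());print(circ(q,62,B))
# nearest distance between bowl outer points and mould outer points
b=sel(P,B,72,20,60,rmin=50);m=sel(P,M,56,20,50,rmin=44)
from scipy.spatial import cKDTree
dd=cKDTree(b[:,:2]).query(m[:,:2])[0];print('min gap',np.percentile(dd,[0,.5,1]))
t=snap('top');T=cloud(t)
for n,c,R,z in(('mould',M,48.2,(36,50)),):
    q=sel(T,c,58,*z);print(n,circ(q,R,c))
for n,c,R in(('jar',(433,5.4),50),('bowl',(652,45),65)):
    q=sel(T,c,R+12,35,80);x=q[:,:2];print(n,len(q),cv2.minEnclosingCircle(x.astype(np.float32)))
E
```

```text
bowl rim 54.188720627406475
(array([653.7,  45.6]), 9162, array([58.5, 59.9, 61.7, 63.5, 65.2]))
min gap [15.10085678 15.37843674 15.46796929]
mould (array([545.3, -26.8]), 49, array([46.3, 47. , 48. , 49. , 49.7]))
jar 313 ((430.2565002441406, -5.987187385559082), 51.41763687133789)
bowl 280 ((654.6390380859375, 44.498477935791016), 65.16650390625)
```

Request:
{"name": "jog_arm", "arguments": {"series": [[[0,0,0],[0,-6,-0.2],1],[[0,0,0],[0,-8,-0.2],1],[[0,0,0],[0,-8,0],1],[[0,0,0],[0,-8,0],1],[[0,0,0],[0,-6,0],1],[[0,0,0],[0,0,0],1]]}}

```text
clock: 6.62
eef_pos: [534.0, 40.9, 38.3]
tool_rot: [-1.316, 1.57, 2.001]
force: [0.1, 0.1, 0.0]
width: -0.3
```

```bash
python3 - <<'E'
from h import *
_,P,m=report(np.array([537,10]));gapc(m)
from scipy.spatial import cKDTree
b=sel(P,(653,45.6),72,20,60,rmin=50);q=sel(P,m,56,20,50,rmin=44)
dd=cKDTree(b[:,:2]).query(q[:,:2])[0];print('min gap',np.percentile(dd,[0,.5,1]))
E
```

```text
tcp [534.1  40.4  38.3] f [-0.1 -0.6 -0.3] -y [-0.174  0.985] x [-0.  0. -1.]
mould (array([537.3,  11.5]), 3415, array([46.3, 47.1, 48. , 49. , 49.8]))
off [-0.  29.1  1.9]
gap axes: lateral(+bowl) -0.3 along -12.8 dJ 4.5 dB 4.9
min gap [0. 0. 0.]
```

Request:
{"name": "jog_arm", "arguments": {"series": [[[0,0,0],[0,-6,0],1],[[0,0,0],[0,-8,0],1],[[0,0,0],[0,-10,0],1],[[0,0,0],[0,-10,0],1],[[0,0,0],[0,-10,0],1],[[0,0,0],[0,-10,0],1],[[0,0,0],[0,-10,0],1],[[0,0,0],[0,-4,0],1]]}}

```text
clock: 7.68
eef_pos: [522.2, 107.8, 38.3]
tool_rot: [-1.492, 1.57, 1.825]
force: [-0.4, -1.8, 0.2]
width: -0.1
```

```bash
python3 - <<'E'
from h import *
d,P,m=report(np.array([525,80]));gapc(m)
cv2.imwrite('pics/w3.png',d['img'][...,::-1])
q=P.reshape(-1,3);q=q[(q[:,2]>15)&(q[:,2]<26)&(q[:,1]>190)&(q[:,1]<370)&(q[:,0]>470)&(q[:,0]<670)]
print(len(q));r=cv2.minAreaRect(q[:,:2].astype(np.float32));print(r,cv2.boxPoints(r))
E
```

```text
tcp [522.1 108.1  38.3] f [-0.4 -0.4 -0.2] -y [-0.175  0.985] x [-0.     0.001 -1.   ]
mould (array([525.6,  77.7]), 3396, array([46.4, 47.1, 48. , 49. , 49.8]))
off [-0.  30.5  1.9]
bowl (array([652.5,  45.6]), 3186, array([64.6, 64.8, 65. , 65.2, 65.4]))
gap axes: lateral(+bowl) 0.1 along 54.4 dJ 17.5 dB 15.7
1792
((567.8036499023438, 262.27337646484375), (154.1611328125, 53.92892074584961), 1.869033932685852) [[489.88464 286.7095 ]
 [491.64355 232.80928]
 [645.72266 237.83725]
 [643.96375 291.7375 ]]
```

View pics/w3.png

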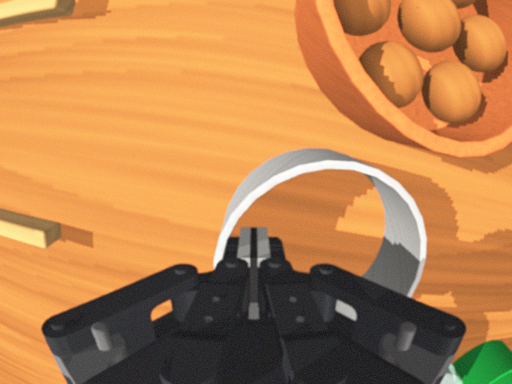

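Through the gap, with about 4 mm clear each side by measurement. The view shows both bay arm ends on the left and the bowl at upper right. The next leg runs diagonally to the bay axis, so I centre the fingers in the ring, turn the tool, then push.

Request:
{"name": "jog_arm", "arguments": {"series": [[[0,0,0],[0,10,0],1],[[0,0,0],[0,14,1],1],[[8.5,0,0],[0,4,1],1],[[8.5,0,0],[0,0,0],1],[[8.5,0,0],[0,0,0],1],[[8.5,0,0],[0,0,0],1],[[0,0,0],[0,0,0],1]]}}

```text
clock: 8.6
eef_pos: [525.3, 77.4, 38.3]
tool_rot: [1.94, 1.57, -1.621]
force: [0.4, 0.6, -0.7]
width: -0.1
```

```bash
python3 - <<'E'
from h import *
d,P,m=report(np.array([525.6,77.7]))
E
```

```text
tcp [525.4  77.6  38.3] f [-0.2  0.3 -0.1] -y [0.406 0.914] x [ 0.    -0.001 -1.   ]
mould (array([525.7,  77.4]), 3692, array([46.2, 46.9, 47.9, 48.9, 49.7]))
off [ 0.   0.1 -0.4]
bowl (array([652.5,  45.3]), 176, array([64.7, 64.8, 65. , 65.2, 65.4]))
jar (array([432.7,   5.4]), 4326, array([49.1, 49.7, 50. , 50.3, 50.8]))
```

Request:
{"name": "jog_arm", "arguments": {"series": [[[0,0,0],[0,-12,0],1],[[0,0,0],[0,-12,0],1],[[0,0,0],[0,-5,0],1],[[0,0,0],[0,-6,0],1],[[0,0,0],[0,-10,0],1],[[0,0,0],[0,-12,0],1],[[0,0,0],[0,-14,0],1],[[0,0,0],[0,-14,0],1]]}}

```text
clock: 9.65
eef_pos: [560.2, 157.7, 38.3]
tool_rot: [-1.112, 1.571, 1.611]
force: [-0.3, -0.4, 0.6]
width: 0.3
```

Request:
{"name": "jog_arm", "arguments": {"series": [[[0,0,0],[0,-14,0],1],[[0,0,0],[0,-14,0],1],[[0,0,0],[0,-12,0],1],[[0,0,0],[0,-10,0],1],[[0,0,0],[0,-4,0],1],[[0,0,0],[0,0,0],1]]}}

```text
clock: 10.4
eef_pos: [582.0, 206.3, 38.3]
tool_rot: [-1.947, 1.57, 0.776]
force: [0.5, -0.1, -0.7]
width: 0.0
```

```bash
python3 - <<'E'
from h import *
d,P,m=report(np.array([569,180]))
a=np.array([-.0326,.9995]);e=m-np.array([567.1,285.3]);print('bay lateral',e@[.9995,.0326],'along to go',-e@a)
E
```

```text
tcp [581.9 206.   38.3] f [-0.9 -0.2  1.2] -y [0.407 0.913] x [ 0.  0. -1.]
mould (array([566.9, 179.5]), 3389, array([46.3, 47.1, 48. , 49. , 49.8]))
off [-0.  30.3  2.9]
bowl (array([652.3,  45.5]), 4832, array([64.4, 64.7, 65. , 65.2, 65.6]))
jar (array([433.2,   5.1]), 821, array([48.9, 49.6, 50. , 50.4, 51.1]))
bay lateral -3.6489800000000456 along to go 105.74058000000002
```

Request:
{"name": "jog_arm", "arguments": {"series": [[[0,0,0],[0,10,0],1],[[0,0,0],[0,14,1],1],[[-8,0,0],[0,5,2],1],[[-8,0,0],[0,0,0],1],[[-8,0,0],[0,0,0],1],[[0,0,0],[0,0,0],1]]}}

```text
clock: 11.2
eef_pos: [566.9, 179.2, 38.5]
tool_rot: [-0.039, 1.57, 3.099]
force: [-0.3, 0.1, -0.2]
width: 0.1
```

```bash
python3 - <<'E'
from h import *
d,P,m=report(np.array([567,179.5]))
cv2.imwrite('pics/w4.png',d['img'][...,::-1])
q=P.reshape(-1,3);q=q[(q[:,2]>15)&(q[:,2]<26)&(q[:,1]>232)&(q[:,1]<370)&(q[:,0]>470)&(q[:,0]<670)]
for lo in range(235,360,15):
    s=q[(q[:,1]>lo)&(q[:,1]<lo+15)]
    if len(s):print(lo,len(s),np.percentile(s[s[:,0]<568,0],[1,99]).round(1) if (s[:,0]<568).any() else '',np.percentile(s[s[:,0]>=568,0],[1,99]).round(1) if (s[:,0]>=568).any() else '')
b=q[abs(q[:,0]-566)<45];print('back',len(b),np.percentile(b[:,1],[1,50,99]) if len(b) else '')
E
```

```text
tcp [567.  179.5  38.4] f [0.6 0.7 0.6] -y [0.004 1.   ] x [-0. -0. -1.]
mould (array([566.7, 178.9]), 3618, array([46.2, 46.9, 47.9, 48.9, 49.7]))
off [0.  0.6 0.3]
bowl (array([652.3,  45.5]), 6071, array([64.4, 64.8, 65. , 65.2, 65.6]))
jar (array([432.6,   5.1]), 2329, array([48.6, 49.5, 50. , 50.5, 51.3]))
235 550  [633.4 645.1]
250 593  [632.9 644.8]
265 514  [632.4 644.3]
280 452  [631.9 643.6]
295 384  [631.3 643.2]
310 338  [630.8 642.6]
325 1472 [497.8 567.6] [568.9 641.8]
340 694 [491.2 567.3] [568.2 600.9]
back 1529 [334.50077198 338.49490277 347.13376048]
```

View pics/w4.png

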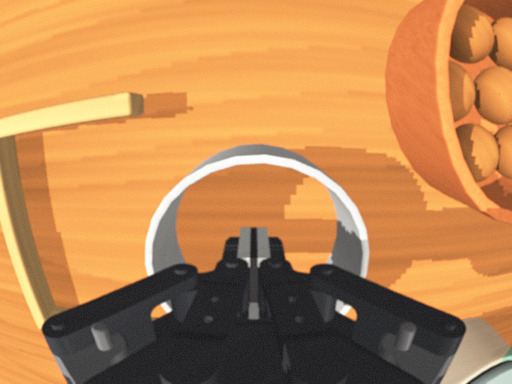

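The view shows the bay's far arm and back rail at left, with the mould aligned to the mouth. The inner back face measures y≈335.

Request:
{"name": "jog_arm", "arguments": {"series": [[[0,0,0],[0,-12,0],1],[[0,0,0],[0,-12,0],1],[[0,0,0],[0,-5,0],1],[[0,0,0],[0,-6,0],1],[[0,0,0],[0,-10,0],1],[[0,0,0],[0,-12,0],1],[[0,0,0],[0,-14,0],1],[[0,0,0],[0,-14,0],1]]}}

```text
clock: 12.25
eef_pos: [567.1, 266.9, 38.3]
tool_rot: [-1.388, 1.57, 1.754]
force: [-0.6, -1.3, -0.7]
width: -0.0
```

Request:
{"name": "jog_arm", "arguments": {"series": [[[0,0,0],[0,-14,0],1],[[0,0,0],[0,-12,0],1],[[0,0,0],[0,-8,0],1],[[0,0,0],[0,-5,0],1],[[0,0,0],[0,-3,0],1],[[0,0,0],[0,0,0],1]]}}

```text
clock: 13.0
eef_pos: [567.3, 307.7, 38.4]
tool_rot: [-2.004, 1.571, 1.137]
force: [-0.2, 0.6, 0.2]
width: -0.3
```

```bash
python3 - <<'E'
from h import *
d,P,m=report(np.array([567,275]))
E
```

```text
tcp [567.4 307.6  38.4] f [-0.3  0.5  0. ] -y [0. 1.] x [ 0.  0. -1.]
mould (array([566.9, 277.4]), 3469, array([46.3, 47.1, 48. , 49. , 49.8]))
off [-0.  30.2  0.5]
jar (array([433. ,   5.1]), 247, array([48.9, 49.6, 50. , 50.4, 50.9]))
```

Request:
{"name": "jog_arm", "arguments": {"series": [[[0,0,0],[0,-1.5,0],1],[[0,0,0],[0,-1.5,0],1],[[0,0,0],[0,-1.5,0],1],[[0,0,0],[0,-1.5,0],1],[[0,0,0],[0,-1,0],1]]}}

```text
clock: 13.68
eef_pos: [567.3, 314.6, 38.4]
tool_rot: [2.841, 1.571, -0.3]
force: [0.8, -2.5, 0.9]
width: 0.2
```

Request:
{"name": "jog_arm", "arguments": {"series": [[[0,0,0],[0,-1,0],1],[[0,0,0],[0,-0.5,0],1],[[0,0,0],[0,0,0],1]]}}

```text
clock: 14.05
eef_pos: [567.3, 316.1, 38.3]
tool_rot: [-2.457, 1.571, 0.685]
force: [0.3, -1.0, 0.3]
width: 0.2
```

```bash
python3 - <<'E'
from h import *
d,P,m=report(np.array([567,285]))
E
```

```text
tcp [567.3 316.1  38.4] f [ 0.2 -1.1  0.2] -y [0. 1.] x [ 0.  0. -1.]
mould (array([567.1, 285.6]), 3464, array([46.3, 47.1, 48. , 48.9, 49.7]))
off [-0.  30.5  0.2]
jar (array([433.4,   5.4]), 89, array([49. , 49.6, 50. , 50.3, 51. ]))
```

Request:
{"name": "jog_arm", "arguments": {"series": [[[0,0,0],[0,-0.7,0],1],[[0,0,0],[0,-0.5,0],1],[[0,0,0],[0,0,0],1]]}}

```text
clock: 14.48
eef_pos: [567.3, 317.1, 38.3]
tool_rot: [1.444, 1.571, -1.698]
force: [0.3, -1.5, 1.6]
width: -0.1
```

Request:
{"name": "jog_arm", "arguments": {"series": [[[0,0,0],[0,-0.7,0],1],[[0,0,0],[0,-0.7,0],1],[[0,0,0],[0,0,0],1]]}}

```text
clock: 14.85
eef_pos: [567.3, 317.8, 38.4]
tool_rot: [1.435, 1.57, -1.708]
force: [0.4, -4.7, 2.6]
width: 0.2
```

Request:
{"name": "jog_arm", "arguments": {"series": [[[0,0,0],[0,-0.6,0],1],[[0,0,0],[0,0,0],1]]}}

```text
clock: 15.1
eef_pos: [567.4, 317.9, 38.3]
tool_rot: [1.445, 1.569, -1.697]
force: [-0.4, -5.8, 3.8]
width: 0.4
```

The arm has stalled with the force rising to 6 N, so the mould is against the rail. I back off to the ring's centre and lift out.

Request:
{"name": "jog_arm", "arguments": {"series": [[[0,0,0],[0,4,0],1],[[0,0,0],[0,12,0],1],[[0,0,0],[0,14,0],1],[[0,0,0],[0,0,0],1],[[0,0,0],[-15,0,0],1],[[0,0,0],[-30,0,0],1],[[0,0,0],[-40,0,0],1],[[0,0,0],[-40,0,0],1]]}}

```text
clock: 16.1
eef_pos: [567.3, 290.2, 165.6]
tool_rot: [-2.288, 1.569, 0.855]
force: [1.5, 0.4, -0.7]
width: -0.0
```

Request:
{"name": "jog_arm", "arguments": {"series": [[[0,0,0],[-30,20,20],1],[[0,0,0],[0,40,20],1],[[0,0,0],[0,40,20],1],[[0,0,0],[0,20,20],1],[[0,0,0],[0,0,0],1]]}}

```text
clock: 16.73
eef_pos: [486.2, 168.1, 194.5]
tool_rot: [-1.36, 1.57, 1.78]
force: [1.0, 0.0, -0.3]
width: 0.2
```

```bash
python3 - <<'E'
from h import *
d,P,m=report(np.array([567,286]))
q=P.reshape(-1,3);q=q[(q[:,2]>15)&(q[:,2]<26)&(abs(q[:,0]-m[0])<45)&(q[:,1]>330)&(q[:,1]<360)]
if len(q):print('rail',np.percentile(q[:,1],[1,50,99]))
w=np.hstack([d['img'],snap('top')['img']])[...,::-1];cv2.imwrite('pics/fin.png',cv2.resize(w,(800,300)))
t=cloud(snap('top'))
print('small',circ(sel(t,(750,-251),40,22,45),28,(750,-251)))
E
```

```text
tcp [487.5 169.6 194.5] f [ 0.1 -0.2  0.2] -y [0. 1.] x [ 0.002  0.001 -1.   ]
mould (array([567.3, 284.9]), 1281, array([46.2, 46.9, 47.7, 48.6, 49.6]))
off [   0.3 -115.3  -79.7]
bowl (array([652.6,  45.6]), 1049, array([64.5, 64.7, 65. , 65.2, 65.5]))
jar (array([432.9,   5. ]), 1794, array([48.5, 49.7, 50. , 50.4, 50.8]))
rail [330.19816066 340.30380008 349.14863875]
small (array([ 749.8, -250.8]), 69, array([25.8, 27.4, 28.1, 29.1, 30.1]))
```

View pics/fin.png

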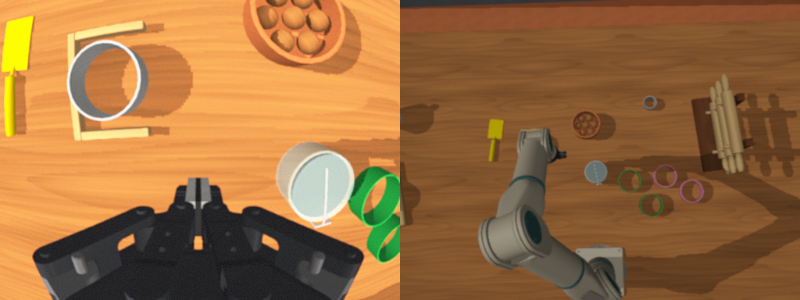

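The mould sits inside the bay against the back rail, at (107,80) in the left view. The spatula and small ring are where they were.

```bash
python3 -c "
from cell import *
print(read_state()['force']);print(finish_job())"
```

```text
[0.1972202  1.21591634 0.42790626]
the job is handed in; nothing more can be done
None
```

The mould is in the bay against the back rail, and I handed the job in at about 17 s. I pushed it flat along the table with the closed fingertips against its inner wall, through the gap between jar and bowl and on into the bay, then lifted clear.

- **Gap:** the mould passed about 0.3 mm off the gap's centre line, with no contact force that I could see. 12.8 mm before the narrowest point I measured 4.5 mm to the jar and 4.9 mm to the bowl.
- **Back rail:** pushing stalled there, with the force at about 6 N. Afterwards the mould's centre was at (567, 285), 50 mm from the rail's inner face at y ≈ 335, to within about 1 mm of measuring error. The last depth reading of the rail alone was too blurred to confirm this, so contact rests on the stall and the mould's position.
- **Other objects:** the small ring measured within 1 mm of its start. The spatula looks unmoved in the final pictures, but I did not measure it. The arm was clear of everything at the end.

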